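# Wind the tin music box by one turn of its hand wheel

### The job

Wind the black tin music box by exactly one full turn: with the gripper shut, push its copper hand wheel round clockwise (seen from above) by the upright red handle, using the outside of the fingertips, until the white mark on the rim is back at the brass pointer where it began. Do not take the handle between the fingers, do not wind it backwards or run on past the pointer, and leave the key, the wing, the paint jar and the gear as they lie.

Things in the scene. Friction and masses are not known exactly. Their poses are not given: they have to be found in the camera images.
- music_box: Black tin music box fixed to the bench, at any yaw. Origin: on the bench top, on the vertical axis of the hand wheel on its lid. In its axes the case runs x -80 to 125, y -80 to 80 mm, 60 mm high. The brass pointer stands on the lid on the +x side, 75 to 94 mm from the wheel's axis, 12 mm wide, its top 79 mm above the bench, level with the rim.
- axle (a point): Centre of the hub's upper face, on the wheel's vertical axis, 86 mm above the bench (a small brass nut rises to 94 mm). The copper wheel is 144 mm across, with five spokes; rim and spokes lie below 80 mm above the bench.
- drive_wheel (a joint): Angle of the hand wheel in rad: 0 at the start, with the white rim mark at the pointer; grows as it turns clockwise seen from above; one turn is 6.283. It turns both ways with no stop near one turn, against steady friction of about 0.1 N m (2 N at the handle), no spring, and stays where it is left.
- handle: Upright round red handle on one spoke, free to spin on its own pin, 16 mm in diameter, 50 mm tall, its axis 54 mm from the wheel's. Origin: centre of its foot, 81 mm above the bench; top 131 mm above the bench. The white rim mark is on the same spoke, so at the start the handle stands on the music box's +x side, between axle and pointer. It goes round with the wheel.
- key: Loose polished brass winding key, 57 mm long (along its y), 29 mm over its bow, 6 mm thick, lying on the lid; origin at its underside. Leave it alone.
- wing: Loose sky-blue tin airplane wing with a red and white roundel, 200 x 60 x 8 mm (long along its x), lying flat on the bench; origin at the centre of its underside. Leave it alone.
- paint_jar: Loose yellow paint jar with a steel cap, 48 mm in diameter, 55 mm tall, standing on the bench; origin at the centre of its underside. Leave it alone.
- gear: Loose steel gear, 58 mm across, 14 mm tall at its hub, flat on the bench; origin at the centre of its underside. Leave it alone.

How it is judged:
On the way, in this order (a step that is already met when the one before it is completed fails the run):
1. the wheel has gone about a quarter turn clockwise and the fingers are pushing on its handle (value of joint drive_wheel between 1 and 2.5 rad and contact force between the fingers and handle above 0.2 N), for 0.05 s.
2. the wheel has gone about three quarters of a turn, still pushed by its handle (value of joint drive_wheel between 3.6 and 5.3 rad and contact force between the fingers and handle above 0.2 N), for 0.05 s.
At the end, for the whole second after the job is handed in: The wheel stands still exactly one turn clockwise of where it began, its white mark at the pointer within 0.15 rad (about 9 degrees, 8 mm at the handle), and the key, wing, paint jar and gear lie within 15 mm of where they were (value of joint drive_wheel between 6.133 and 6.433 rad and velocity of joint drive_wheel between -0.05 and 0.05 rad/s and distance of each of wing, key, paint_jar, gear from where it was at the start of the episode below 0.015 m); the robot touches nothing.
It fails at once if the wheel was wound backwards by more than 0.35 rad (value of joint drive_wheel below -0.35 rad).
It fails at once if the wheel ran on more than 0.35 rad past the pointer (value of joint drive_wheel above 6.633 rad).
It fails at once if the handle was taken between the fingers (horizontal distance between the grasp point and handle below 0.009 m and height (world z) of the grasp point below 0.14 m and contact force between the fingers and handle above 0.5 N).
It fails at once if the key, wing, paint jar or gear was pushed, lifted or carried (distance of any of wing, key, paint_jar, gear from where it was at the start of the episode above 0.015 m).
It also fails if it takes over 54 s, if anything falls off the work surface, if the arm or the gripper's body presses on something with over 40 N, if the wrist force passes 120 N, or if a joint passes its speed limit or range.

### The arm

A 6-joint arm with a two-finger parallel gripper is mounted at the origin on the work surface. World frame = base frame: x ahead of the robot, y to its left, z up, the work surface at z = 0. Lengths are in m, angles in rad, forces in N, time in s.
With the tool pointing down it reaches from about 0.425 to 0.95 m from the base axis. Payload 3.5 kg.
Tool frame: the origin (TCP) lies on the centre line of the jaws, within the pads' length; the fingertips stand 14 mm ahead of it and the grasp point (between the pads) lies 5 mm behind it (ctrl.finger_overhang is the distance from the TCP to the fingertips, in m); z points along the fingers, y is the line along which they close (so a half turn about z gives the same grasp; the last joint's range is limited). The gripper opens to 85 mm and grips with 20 to 120 N. Pads are 22 mm wide; open, the fingers measure 114 mm over their backs; the gripper's body (76 mm by 85 mm) begins 54 mm behind the grasp point. The pads swing forward as they close: fully open they stand 13 mm farther back than shut.
Start: joints at [-1.348, 0.286, 1.577, -0, 1.279, -0.15], TCP at [0.246, -0.629, 0.245] pointing down, gripper open.
Joint ranges: [-2.77, 2.77], [-0.9, 2.22], [0.21, 2.48], [-1.53, 4.67], [0.24, 2.81], [-2.84, 2.84]. Speed limits (rad/s): [2.79, 2.79, 3.14, 3.14, 3.14, 3.14].

### API

Orientations are given as a unit quaternion [x, y, z, w].
In Python, from plant import ctrl gives the robot as it stands.
- The arm moves only by the tool send_rows, never from a script. Its argument "moves" is text: rows parted by semicolons, each of 7 numbers parted by spaces: the turn, a rotation vector about the tool's x, y, z in units of 360 degrees (1.0 is 360 degrees), then the shift along the tool's x, y, z in units of 20 cm (1.0 is 20 cm), then the gripper's target within -1 to 1 (fully open at 1, half-way at 0, shut at -1). A call has 1 to 12 rows; each row is the pose to reach, as a shift and turn from the pose commanded when the call began, along the tool's axes at that moment, turning the shorter way round; what a row does not reach only later rows make up. A row lasts 1/8 s, in which the tool goes at most 62.5 mm and 10.7 degrees, less where a joint would pass 70% of its speed; a pose out of reach is approached as far as the arm can. A call with a number of a shift or a turn outside -1 to 1 is refused whole. A call with a gripper value outside its range is refused whole. The fingers move at their own pace and stop on an object; "newtons" is the grip in N (left out, the last holds). Time passes only in rows, so rows that repeat a pose let the fingers close. It gives the time, the measured TCP pose, the force, the opening and the grip force at its end, in the units of the state.
- ctrl.get_state(): the state, without advancing time (a new reading comes with each control period).
- ctrl.read_camera(name): name is "scene" or "top"; returns a dict with "image" (384x512x3 uint8, red, green, blue), "fovy" (degrees; the focal length in pixels is half the picture's height over the tangent of half this angle, whatever the lens; pixels are square), "cx", "cy" (the principal point, pixels), "distortion" ([k1, k2, p1, p2, k3] as OpenCV has them; the pictures are not rectified), "extrinsics" (4x4, takes a point from camera to world coordinates). Camera axes: x right, y up, looking along -z (the intrinsics and any distortion apply to the point x, -y, -z); pixel columns grow to the right and rows downward; lengths in m; the calibration is good to about 2 mm. A picture is of the moment at which its call begins. There is no depth.
- ctrl.sign_off(): hands the job in; it is judged then, once.
The state is a dict: "time": time; "qpos": joint angles; "dq": joint speeds; "joint_efforts": joint torques, N m; "eef_pos": TCP position; "tcp_rot": TCP orientation; "contact_force": force on the tool from outside, world axes, zero at the start; "wrist_torque": the same for the moment, N m; "opening": opening from 0.0 (shut) to 1.0 (fully open); "finger_force": force on a finger pad.
Only numpy, scipy, OpenCV 4.12 (cv2) and the standard library are available. Lean on these libraries where they do the work, as an engineer would, in place of code of your own. Each camera call takes 0.05 s, during which the arm holds its last target. There are 200 camera calls.

## Working session

There is one attempt and no reset: what is moved stays moved. The work goes in short steps, Python scripts to look and compute and a tool call to move; the robot and the scene stay as the last step left them, time stands still between calls to the robot, and variables do not carry over. Pictures are saved under pics/ and viewed, at most 10 in all, crops included, and the job is handed in when it is done.

Besides the shell and the picture viewer there is one more tool, called by a JSON object that holds its "api" and its "payload". send_rows: Moves the arm, as the interface text tells. Its arguments: {"type":"object","properties":{"moves":{"type":"string"},"newtons":{"type":"number"}},"required":["moves"]}

```bash
mkdir -p pics
cat > h.py <<'E'
import numpy as np, cv2
from plant import ctrl
def cam(n):
    c=ctrl.read_camera(n); im=c["image"]; h=im.shape[0]
    f=h/2/np.tan(np.radians(c["fovy"])/2)
    c["K"]=np.array([[f,0,c["cx"]],[0,f,c["cy"]],[0,0,1.]]); c["D"]=np.array(c["distortion"],float); c["E"]=np.array(c["extrinsics"]); return c
def ray(c,uv):
    p=cv2.undistortPoints(np.array(uv,float).reshape(-1,1,2),c["K"],c["D"]).reshape(-1,2)
    d=np.c_[p[:,0],-p[:,1],-np.ones(len(p))]@c["E"][:3,:3].T
    return c["E"][:3,3],d
def onz(c,uv,z):
    o,d=ray(c,uv); return o+d*((z-o[2])/d[:,2])[:,None]
def proj(c,P):
    q=(np.array(P,float).reshape(-1,3)-c["E"][:3,3])@c["E"][:3,:3]
    q=q*[1,-1,-1]; return cv2.projectPoints(q,np.zeros(3),np.zeros(3),c["K"],c["D"])[0].reshape(-1,2)
E
python3 - <<'E'
from h import *
for n in("scene","top"):
    c=cam(n); cv2.imwrite(f"pics/{n}0.png",c["image"][:,:,::-1]); print(n,c["E"].round(3).tolist(),c["K"][0,0],c["D"])
s=ctrl.get_state(); print(s["eef_pos"],s["tcp_rot"],s["contact_force"],ctrl.finger_overhang)
E
```

```text
scene [[-0.807, -0.475, 0.35, 0.92], [0.59, -0.664, 0.459, 0.462], [0.014, 0.577, 0.817, 0.883], [0.0, 0.0, 0.0, 1.0]] 354.3908846394454 [-0.08233962  0.          0.          0.          0.        ]
top [[0.016, 0.992, -0.126, 0.394], [-1.0, 0.015, -0.008, 0.01], [-0.007, 0.126, 0.992, 1.157], [0.0, 0.0, 0.0, 1.0]] 366.40298605908 [0.01254356 0.         0.         0.         0.        ]
[ 0.24572997 -0.62804855  0.24401038] [ 9.82676228e-01  1.85327180e-01 -4.32502647e-05 -1.12518275e-03] [ 0.41050446 -0.0615956   0.22318819] 0.014
```

View pics/top0.png

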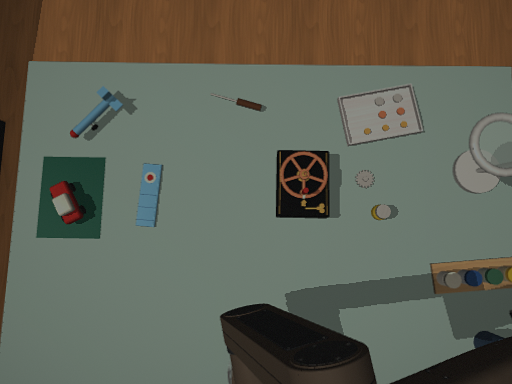

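View pics/scene0.png

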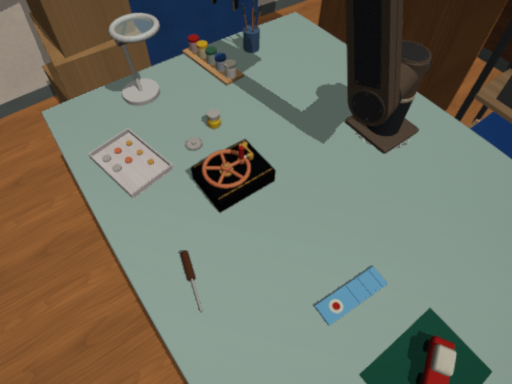

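Top view: wheel at about (304,175), red handle (305,190), pointer (304,203), key (315,209). In the scene view the wheel is at (227,168) and the handle at (243,152).

```bash
cat > m.py <<'E'
from h import *
def masks(c,cen,r=40):
    hsv=cv2.cvtColor(c["image"],cv2.COLOR_RGB2HSV)
    roi=np.zeros(hsv.shape[:2],np.uint8); cv2.circle(roi,cen,r,255,-1)
    h,s,v=cv2.split(hsv)
    red=(((h<4)|(h>174))&(s>170)&(v>60)&(roi>0))
    cop=((h>=4)&(h<=14)&(s>90)&(v>70)&(roi>0))
    return red,cop
E
python3 - <<'E'
from m import *
ims=[]
for n,cen,r in(("top",(304,178),34),("scene",(230,165),38)):
    c=cam(n); red,cop=masks(c,cen,r)
    ys,xs=np.nonzero(cop|red); hull=cv2.convexHull(np.c_[xs,ys].astype(np.float32))
    ys,xs=np.nonzero(cop); hc=cv2.convexHull(np.c_[xs,ys].astype(np.float32))
    P=onz(c,hc.reshape(-1,2),.079)[:,:2]
    A=np.c_[2*P,np.ones(len(P))]
    w=np.ones(len(P),bool)
    for _ in range(6):
        s=np.linalg.lstsq(A[w],(P[w]**2).sum(1),rcond=None)[0]; R=np.sqrt(s[2]+s[:2]@s[:2]); e=np.linalg.norm(P-s[:2],axis=1)-R; w=abs(e)<max(.002,np.median(abs(e))*2)
    print(n,"axle",s[:2].round(4),"R",R.round(4),w.sum(),len(P))
    ys,xs=np.nonzero(red); print("red",len(xs),xs.mean(),ys.mean(),xs.min(),xs.max(),ys.min(),ys.max(),"at z.106",onz(c,[[xs.mean(),ys.mean()]],.106).round(4))
    o,d=ray(c,[[xs.mean(),ys.mean()]]); print(o,d)
    im=c["image"][:,:,::-1].copy()
    cr=lambda a:cv2.resize(a[cen[1]-45:cen[1]+50,cen[0]-45:cen[0]+50],None,fx=4,fy=4,interpolation=cv2.INTER_CUBIC)
    ims.append(cr(im))
    print(n,"proj axle",proj(c,[*s[:2],.086]))
cv2.imwrite("pics/crop1.png",np.hstack(ims))
E
```

```text
top axle [ 0.5866 -0.1112] R 0.0712 30 30
red 30 305.1 190.26666666666668 302 308 188 193 at z.106 [[ 0.5351 -0.1136  0.106 ]]
[0.39394082 0.00984763 1.15702918] [[ 0.13325444 -0.11657026 -0.99214717]]
top proj axle [[303.48801022 173.91676886]]
scene axle [ 0.5919 -0.103 ] R 0.0723 21 24
red 51 240.7843137254902 151.86274509803923 238 243 147 158 at z.106 [[ 0.5353 -0.1087  0.106 ]]
[0.91982676 0.46221441 0.88283758] [[-0.37299213 -0.55373175 -0.75348111]]
scene proj axle [[225.97504942 166.20380095]]
```

View pics/crop1.png

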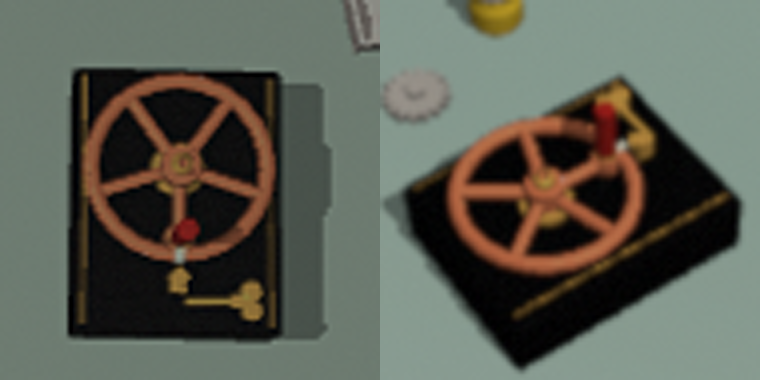

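The top and scene views agree to about 5 mm. Averaged, the axle is at (0.588, -0.109) and the handle at (0.535, -0.111), 53 mm apart against the 54 mm given. The handle is on the robot side, so clockwise first takes it toward +y. I'll shut the gripper and travel high to the spot behind the handle.

{"api": "send_rows", "payload": {"moves": "0 0 0 0.2 -0.15 0 -1;0 0 0 0.4 -0.3 0 -1;0 0 0 0.6 -0.45 0 -1;0 0 0 0.76 -0.57 0 -1;0 0 0 0.76 -0.57 0 -1", "newtons": 40}}

```text
time: 0.82
eef_pos: [0.3472, -0.4648, 0.2452]
tcp_rot: [0.982, 0.187, 0.0, -0.0]
contact_force: [1.0, -0.2, -0.2]
opening: 0.001
finger_force: 0.0
```

{"api": "send_rows", "payload": {"moves": "0 0 0 0.2 -0.15 0 -1;0 0 0 0.4 -0.3 0 -1;0 0 0 0.6 -0.45 0 -1;0 0 0 0.76 -0.57 0 -1;0 0 0 0.76 -0.57 0 -1"}}

```text
time: 1.45
eef_pos: [0.4467, -0.3045, 0.2453]
tcp_rot: [0.982, 0.187, -0.0, 0.0]
contact_force: [-0.3, 0.1, -0.2]
opening: -0.001
finger_force: 0.0
```

{"api": "send_rows", "payload": {"moves": "0 0 0 0.2 -0.15 0 -1;0 0 0 0.4 -0.3 0 -1;0 0 0 0.6 -0.45 0 -1;0 0 0 0.76 -0.57 0 -1;0 0 0 0.76 -0.57 0 -1;0 0 0 0.76 -0.57 0 -1"}}

```text
time: 2.2
eef_pos: [0.5457, -0.1455, 0.2451]
tcp_rot: [0.983, 0.185, -0.0, 0.0]
contact_force: [-1.4, -0.3, -0.5]
opening: -0.001
finger_force: 0.0
```

```bash
cat > plan.py <<'E'
from m import *
from scipy.spatial.transform import Rotation as Ro
AX=np.array([.588,-.109])
def rows(degs,z,p0=None,r=.054):
    s=ctrl.get_state(); p=s["eef_pos"] if p0 is None else np.array(p0); R=Ro.from_quat(s["tcp_rot"])
    a=np.radians(degs); P=np.c_[AX+r*np.c_[np.cos(a),np.sin(a)],np.full(len(a),z)]
    print(";".join("0 0 0 %.3f %.3f %.3f -1"%tuple(v) for v in R.inv().apply(P-p)/.2))
E
python3 - <<'E'
from plan import *
s=ctrl.get_state(); print({k:np.round(v,3) for k,v in s.items()})
rows([222],.112)
E
```

```text
{'time': np.float64(2.2), 'qpos': array([-4.400e-01,  4.500e-02,  1.851e+00, -1.000e-03,  1.246e+00,
        7.590e-01]), 'dq': array([-0.014, -0.008,  0.005,  0.004,  0.   ,  0.003]), 'joint_efforts': array([ 6.2400e-01, -3.0734e+01, -2.9021e+01,  2.2000e-02, -0.0000e+00,
       -2.0000e-03]), 'eef_pos': array([ 0.546, -0.146,  0.245]), 'tcp_rot': array([ 0.983,  0.185, -0.   ,  0.   ]), 'contact_force': array([-1.392, -0.31 , -0.489]), 'wrist_torque': array([-0.019,  0.001, -0.052]), 'finger_force': np.float64(0.0), 'opening': np.float64(-0.001)}
0 0 0 0.011 0.002 0.665 -1
```

{"api": "send_rows", "payload": {"moves": "0 0 0 0 0.01 0.2 -1;0 0 0 0 0.01 0.4 -1;0 0 0 0 0.01 0.55 -1;0 0 0 0 0.01 0.665 -1;0 0 0 0 0.01 0.665 -1"}}

```text
time: 2.82
eef_pos: [0.5446, -0.147, 0.1101]
tcp_rot: [0.983, 0.184, -0.002, -0.001]
contact_force: [-0.5, -0.3, -0.3]
opening: -0.002
finger_force: 0.0
```

Run:
```python
from plan import *
s=ctrl.get_state(); print(s["eef_pos"],s["contact_force"])
rows(220-7.5*np.arange(1,13),.112)
for n,cen,r in(("top",(304,178),34),("scene",(230,165),38)):
    c=cam(n); red,_=masks(c,cen,r); ys,xs=np.nonzero(red); print(n,len(xs),xs.mean(),ys.mean())
    im=c["image"][cen[1]-60:cen[1]+60,cen[0]-60:cen[0]+60,::-1]; cv2.imwrite(f"pics/a_{n}.png",im)
a=[cv2.resize(cv2.imread(f"pics/a_{n}.png"),(390,390),interpolation=cv2.INTER_CUBIC) for n in("top","scene")]; cv2.imwrite("pics/a.png",np.hstack(a))
```

```text
[ 0.54464664 -0.1469814   0.11007708] [-0.48863466 -0.33476037 -0.30786671]
0 0 0 0.006 -0.046 -0.009 -1;0 0 0 0.001 -0.081 -0.009 -1;0 0 0 0.001 -0.116 -0.009 -1;0 0 0 0.006 -0.151 -0.009 -1;0 0 0 0.015 -0.185 -0.009 -1;0 0 0 0.029 -0.218 -0.009 -1;0 0 0 0.046 -0.248 -0.009 -1;0 0 0 0.068 -0.277 -0.009 -1;0 0 0 0.093 -0.302 -0.009 -1;0 0 0 0.121 -0.323 -0.009 -1;0 0 0 0.151 -0.341 -0.009 -1;0 0 0 0.184 -0.354 -0.009 -1
top 0 nan nan
scene 50 240.76 151.74<stdin>:5: RuntimeWarning: Mean of empty slice.
  ret = ret.dtype.type(ret / rcount)
```

View pics/a.png

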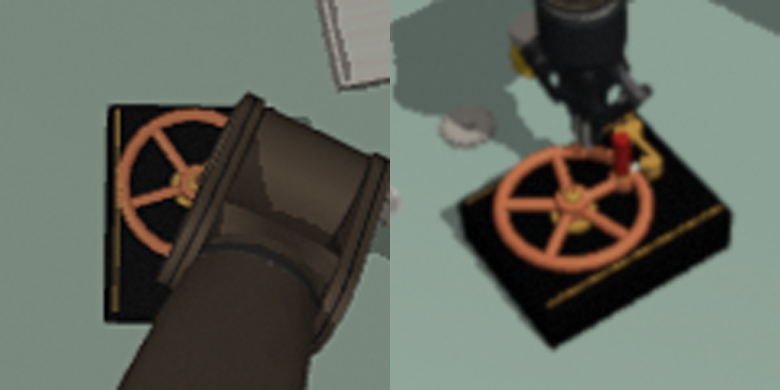

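The scene view shows the fingers just behind the handle, which hasn't moved: it is still at (240.8, 151.7). I'll push the first quarter now.

{"api": "send_rows", "payload": {"moves": "0 0 0 0.006 -0.046 -0.005 -1;0 0 0 0.001 -0.081 -0.005 -1;0 0 0 0.001 -0.116 -0.005 -1;0 0 0 0.006 -0.151 -0.005 -1;0 0 0 0.015 -0.185 -0.005 -1;0 0 0 0.029 -0.218 -0.005 -1;0 0 0 0.046 -0.248 -0.005 -1;0 0 0 0.068 -0.277 -0.005 -1;0 0 0 0.093 -0.302 -0.005 -1;0 0 0 0.121 -0.323 -0.005 -1;0 0 0 0.151 -0.341 -0.005 -1;0 0 0 0.184 -0.354 -0.005 -1"}}

```text
time: 4.42
eef_pos: [0.5551, -0.0659, 0.1128]
tcp_rot: [0.983, 0.185, -0.001, -0.0]
contact_force: [-2.1, -1.5, -0.9]
opening: 0.0
finger_force: 1.1
```

```bash
cat > chk.py <<'E'
from plan import *
import sys
a,step,tag=float(sys.argv[1]),float(sys.argv[2]),sys.argv[3]
s=ctrl.get_state(); p=s["eef_pos"]; print(s["time"],p.round(4),s["contact_force"].round(2),"ang",np.degrees(np.arctan2(*(p[:2]-AX)[::-1])).round(1),"r",np.linalg.norm(p[:2]-AX).round(4))
rows(a-step*np.arange(1,13),.112)
for n,cen,r in(("top",(304,178),34),("scene",(230,160),42)):
    c=cam(n); red,_=masks(c,cen,r); ys,xs=np.nonzero(red)
    if len(xs):
        q=onz(c,[[xs.mean(),ys.mean()]],.106)[0]; print(n,len(xs),xs.mean().round(1),ys.mean().round(1),"handle",q.round(4),"ang",np.degrees(np.arctan2(*(q[:2]-AX)[::-1])).round(1))
    cv2.imwrite(f"pics/{tag}_{n}.png",cv2.resize(c["image"][cen[1]-60:cen[1]+60,cen[0]-60:cen[0]+60,::-1],(390,390),interpolation=cv2.INTER_CUBIC))
cv2.imwrite(f"pics/{tag}.png",np.hstack([cv2.imread(f"pics/{tag}_{n}.png") for n in("top","scene")]))
E
python3 chk.py 130 7.5 b
```

```text
4.425 [ 0.5551 -0.0659  0.1128] [-2.06 -1.52 -0.93] ang 127.4 r 0.0542
0 0 0 0.023 -0.004 0.004 -1;0 0 0 0.058 -0.009 0.004 -1;0 0 0 0.093 -0.009 0.004 -1;0 0 0 0.128 -0.004 0.004 -1;0 0 0 0.162 0.005 0.004 -1;0 0 0 0.195 0.019 0.004 -1;0 0 0 0.225 0.036 0.004 -1;0 0 0 0.253 0.058 0.004 -1;0 0 0 0.278 0.083 0.004 -1;0 0 0 0.300 0.111 0.004 -1;0 0 0 0.317 0.142 0.004 -1;0 0 0 0.331 0.174 0.004 -1
scene 60 240.4 168.1 handle [ 0.571  -0.0597  0.106 ] ang 109.1
```

View pics/b.png

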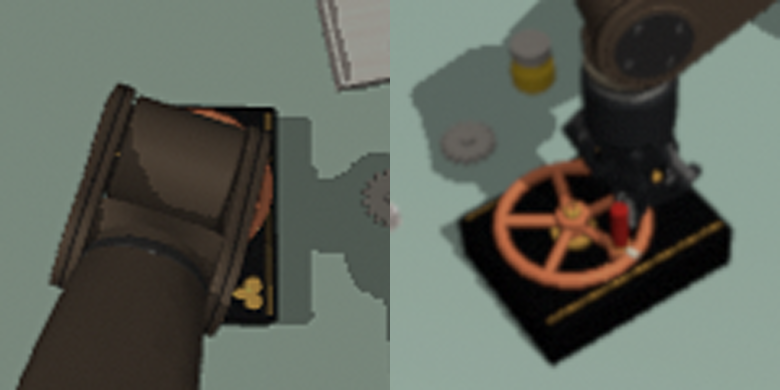

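The wheel has turned about 70° with the fingers bearing on the handle at scene pixel (240,168). I'll continue.

{"api": "send_rows", "payload": {"moves": "0 0 0 0.023 -0.004 0.004 -1;0 0 0 0.058 -0.009 0.004 -1;0 0 0 0.093 -0.009 0.004 -1;0 0 0 0.128 -0.004 0.004 -1;0 0 0 0.162 0.005 0.004 -1;0 0 0 0.195 0.019 0.004 -1;0 0 0 0.225 0.036 0.004 -1;0 0 0 0.253 0.058 0.004 -1;0 0 0 0.278 0.083 0.004 -1;0 0 0 0.300 0.111 0.004 -1;0 0 0 0.317 0.142 0.004 -1;0 0 0 0.331 0.174 0.004 -1"}}

```text
time: 6.02
eef_pos: [0.6299, -0.0749, 0.1122]
tcp_rot: [0.983, 0.185, 0.0, -0.0]
contact_force: [-1.5, 1.6, -1.4]
opening: 0.004
finger_force: 1.1
```

```bash
python3 chk.py 40 7.5 c
```

```text
6.025 [ 0.6299 -0.0749  0.1122] [-1.45  1.64 -1.4 ] ang 39.2 r 0.054
0 0 0 0.008 0.031 0.001 -1;0 0 0 0.012 0.066 0.001 -1;0 0 0 0.012 0.101 0.001 -1;0 0 0 0.007 0.136 0.001 -1;0 0 0 -0.002 0.170 0.001 -1;0 0 0 -0.015 0.203 0.001 -1;0 0 0 -0.033 0.233 0.001 -1;0 0 0 -0.055 0.261 0.001 -1;0 0 0 -0.080 0.286 0.001 -1;0 0 0 -0.108 0.307 0.001 -1;0 0 0 -0.138 0.325 0.001 -1;0 0 0 -0.171 0.339 0.001 -1
scene 38 212.0 171.9 handle [ 0.6431 -0.0943  0.106 ] ang 15.0
```

{"api": "send_rows", "payload": {"moves": "0 0 0 0.008 0.031 0.001 -1;0 0 0 0.012 0.066 0.001 -1;0 0 0 0.012 0.101 0.001 -1;0 0 0 0.007 0.136 0.001 -1;0 0 0 -0.002 0.170 0.001 -1;0 0 0 -0.015 0.203 0.001 -1;0 0 0 -0.033 0.233 0.001 -1;0 0 0 -0.055 0.261 0.001 -1;0 0 0 -0.080 0.286 0.001 -1;0 0 0 -0.108 0.307 0.001 -1;0 0 0 -0.138 0.325 0.001 -1;0 0 0 -0.171 0.339 0.001 -1"}}

```text
time: 7.62
eef_pos: [0.6222, -0.1511, 0.1124]
tcp_rot: [0.983, 0.185, 0.0, 0.0]
contact_force: [2.7, 1.5, -0.4]
opening: -0.003
finger_force: 1.1
```

```bash
python3 chk.py -50 7 d
```

```text
7.625 [ 0.6222 -0.1511  0.1124] [ 2.74  1.49 -0.37] ang -50.9 r 0.0542
0 0 0 -0.028 0.006 0.002 -1;0 0 0 -0.061 0.011 0.002 -1;0 0 0 -0.094 0.012 0.002 -1;0 0 0 -0.127 0.008 0.002 -1;0 0 0 -0.159 0.001 0.002 -1;0 0 0 -0.190 -0.010 0.002 -1;0 0 0 -0.219 -0.025 0.002 -1;0 0 0 -0.247 -0.044 0.002 -1;0 0 0 -0.272 -0.065 0.002 -1;0 0 0 -0.294 -0.090 0.002 -1;0 0 0 -0.313 -0.117 0.002 -1;0 0 0 -0.328 -0.146 0.002 -1
scene 2 213.0 155.5 handle [ 0.6086 -0.1439  0.106 ] ang -59.5
```

View pics/d.png

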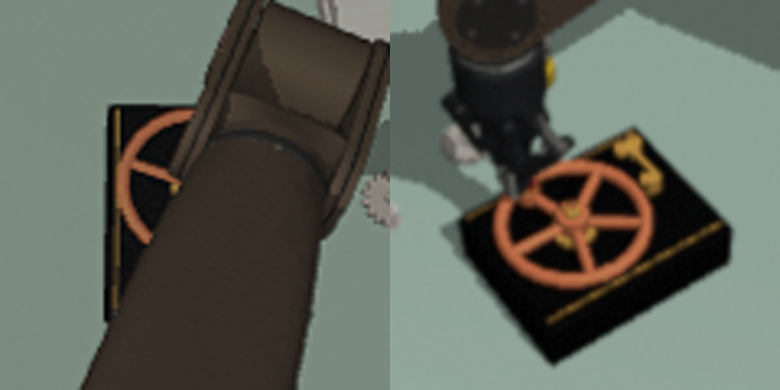

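The spoke is at about three quarters of a turn and contact is still held. I'll stop about 20° short of the pointer, then measure.

{"api": "send_rows", "payload": {"moves": "0 0 0 -0.028 0.006 0.002 -1;0 0 0 -0.061 0.011 0.002 -1;0 0 0 -0.094 0.012 0.002 -1;0 0 0 -0.127 0.008 0.002 -1;0 0 0 -0.159 0.001 0.002 -1;0 0 0 -0.190 -0.010 0.002 -1;0 0 0 -0.219 -0.025 0.002 -1;0 0 0 -0.247 -0.044 0.002 -1;0 0 0 -0.272 -0.065 0.002 -1;0 0 0 -0.294 -0.090 0.002 -1;0 0 0 -0.313 -0.117 0.002 -1;0 0 0 -0.328 -0.146 0.002 -1"}}

```text
time: 9.22
eef_pos: [0.5499, -0.1471, 0.1118]
tcp_rot: [0.983, 0.185, -0.001, 0.0]
contact_force: [1.3, -1.7, 1.0]
opening: 0.001
finger_force: 1.1
```

```bash
python3 chk.py -134 2 e
python3 - <<'E'
from plan import *
c=cam("scene")
for d in (160,170,178,182,190,195,200,205,210): 
    a=np.radians(d); print(d,proj(c,[*(AX+.054*np.array([np.cos(a),np.sin(a)])),.106]).round(1))
E
```

```text
9.225 [ 0.5499 -0.1471  0.1118] [ 1.35 -1.73  0.99] ang -135.0 r 0.0538
0 0 0 -0.003 -0.004 -0.001 -1;0 0 0 -0.006 -0.013 -0.001 -1;0 0 0 -0.009 -0.022 -0.001 -1;0 0 0 -0.012 -0.031 -0.001 -1;0 0 0 -0.015 -0.040 -0.001 -1;0 0 0 -0.017 -0.049 -0.001 -1;0 0 0 -0.019 -0.058 -0.001 -1;0 0 0 -0.020 -0.067 -0.001 -1;0 0 0 -0.021 -0.077 -0.001 -1;0 0 0 -0.022 -0.086 -0.001 -1;0 0 0 -0.023 -0.095 -0.001 -1;0 0 0 -0.023 -0.105 -0.001 -1
scene 42 236.6 148.9 handle [ 0.5386 -0.1253  0.106 ] ang -161.7
160 [[243.8 156. ]]
170 [[242.7 153.7]]
178 [[241.4 152. ]]
182 [[240.7 151.2]]
190 [[239.  149.8]]
195 [[237.8 149. ]]
200 [[236.6 148.2]]
205 [[235.2 147.6]]
210 [[233.8 147.1]]
```

View pics/e.png

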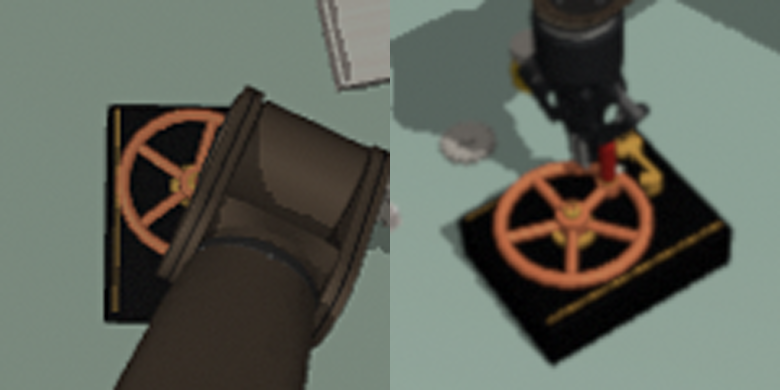

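The handle is at (236.6,148.9) and must reach (240.8,151.8), so about 18° remain. I'll push 13° and then check.

{"api": "send_rows", "payload": {"moves": "0 0 0 -0.003 -0.004 0 -1;0 0 0 -0.006 -0.013 0 -1;0 0 0 -0.009 -0.022 0 -1;0 0 0 -0.012 -0.031 0 -1;0 0 0 -0.015 -0.040 0 -1;0 0 0 -0.017 -0.049 0 -1;0 0 0 -0.019 -0.058 0 -1;0 0 0 -0.019 -0.058 0 -1"}}

```text
time: 10.38
eef_pos: [0.5427, -0.1375, 0.1119]
tcp_rot: [0.983, 0.185, -0.0, -0.0]
contact_force: [0.6, -0.9, -0.1]
opening: -0.001
finger_force: 0.5
```

```bash
python3 chk.py -148 1 f
```

```text
10.375 [ 0.5427 -0.1375  0.1119] [ 0.57 -0.92 -0.14] ang -147.9 r 0.0535
0 0 0 -0.003 -0.005 -0.000 -1;0 0 0 -0.004 -0.009 -0.000 -1;0 0 0 -0.005 -0.014 -0.000 -1;0 0 0 -0.005 -0.019 -0.000 -1;0 0 0 -0.006 -0.023 -0.000 -1;0 0 0 -0.006 -0.028 -0.000 -1;0 0 0 -0.007 -0.033 -0.000 -1;0 0 0 -0.007 -0.038 -0.000 -1;0 0 0 -0.007 -0.042 -0.000 -1;0 0 0 -0.007 -0.047 -0.000 -1;0 0 0 -0.007 -0.052 -0.000 -1;0 0 0 -0.007 -0.056 -0.000 -1
scene 49 239.3 150.0 handle [ 0.5346 -0.1171  0.106 ] ang -171.4
```

{"api": "send_rows", "payload": {"moves": "0 0 0 -0.003 -0.005 0 -1;0 0 0 -0.004 -0.009 0 -1;0 0 0 -0.005 -0.014 0 -1;0 0 0 -0.005 -0.019 0 -1;0 0 0 -0.006 -0.023 0 -1;0 0 0 -0.006 -0.028 0 -1;0 0 0 -0.006 -0.028 0 -1"}}

```text
time: 11.35
eef_pos: [0.5397, -0.1328, 0.112]
tcp_rot: [0.983, 0.185, -0.0, -0.0]
contact_force: [1.3, -1.8, -0.7]
opening: -0.0
finger_force: 0.8
```

```bash
python3 chk.py -154 1 g
```

```text
11.35 [ 0.5397 -0.1328  0.112 ] [ 1.28 -1.79 -0.66] ang -153.8 r 0.0539
0 0 0 -0.001 -0.006 -0.000 -1;0 0 0 -0.001 -0.011 -0.000 -1;0 0 0 -0.002 -0.015 -0.000 -1;0 0 0 -0.002 -0.020 -0.000 -1;0 0 0 -0.002 -0.025 -0.000 -1;0 0 0 -0.002 -0.029 -0.000 -1;0 0 0 -0.001 -0.034 -0.000 -1;0 0 0 -0.001 -0.039 -0.000 -1;0 0 0 -0.001 -0.043 -0.000 -1;0 0 0 -0.001 -0.048 -0.000 -1;0 0 0 -0.000 -0.053 -0.000 -1;0 0 0 0.001 -0.058 -0.000 -1
scene 53 240.6 151.1 handle [ 0.5341 -0.1115  0.106 ] ang -177.3
```

View pics/g.png

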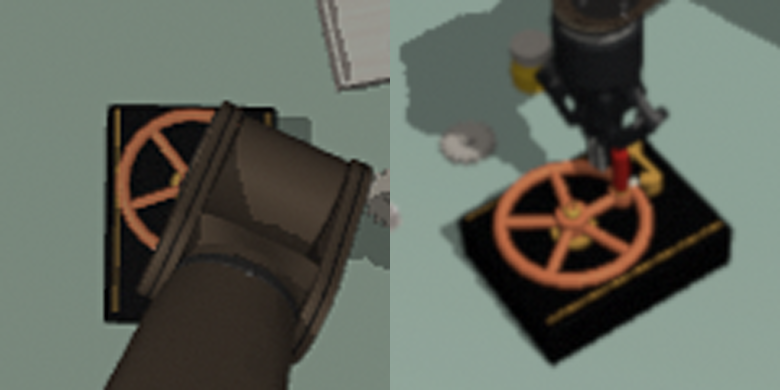

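The handle is about 3° short. I'll make a last nudge of about 2°, back off to -y, and rise clear for a look.

{"api": "send_rows", "payload": {"moves": "0 0 0 -0.001 -0.006 0 -1;0 0 0 -0.001 -0.011 0 -1;0 0 0 -0.001 -0.011 0 -1;0 0 0 0 0.03 0 -1;0 0 0 0 0.12 0 -1;0 0 0 0 0.2 0 -1;0 0 0 0 0.2 -0.25 -1;0 0 0 0 0.2 -0.5 -1;0 0 0 -0.2 0.4 -0.65 -1;0 0 0 -0.4 0.6 -0.65 -1;0 0 0 -0.6 0.8 -0.65 -1;0 0 0 -0.8 0.9 -0.65 -1"}}

```text
time: 12.95
eef_pos: [0.4552, -0.3621, 0.2422]
tcp_rot: [0.983, 0.184, 0.0, 0.0]
contact_force: [0.6, 0.2, -0.6]
opening: -0.003
finger_force: 0.0
```

{"api": "send_rows", "payload": {"moves": "0 0 0 -0.2 0.1 0 -1;0 0 0 -0.4 0.2 0 -1;0 0 0 -0.6 0.3 0 -1;0 0 0 -0.6 0.3 0 -1"}}

```text
time: 13.45
eef_pos: [0.3641, -0.4614, 0.2419]
tcp_rot: [0.983, 0.183, -0.0, 0.0]
contact_force: [-0.1, 0.8, 0.3]
opening: -0.001
finger_force: 0.0
```

```bash
python3 chk.py 180 1 i
python3 - <<'E'
import cv2,numpy as np
o=[cv2.resize(cv2.imread(f"pics/{n}0.png")[c[1]-60:c[1]+60,c[0]-60:c[0]+60],(290,290),interpolation=cv2.INTER_CUBIC) for n,c in(("top",(304,178)),("scene",(230,160)))]
i=cv2.resize(cv2.imread("pics/i.png"),(580,290)); cv2.imwrite("pics/cmp.png",np.vstack([np.hstack(o),i]))
E
```

```text
13.45 [ 0.3641 -0.4614  0.2419] [-0.11  0.75  0.34] ang -122.4 r 0.4175
0 0 0 1.428 -1.343 0.649 -1;0 0 0 1.430 -1.348 0.649 -1;0 0 0 1.432 -1.352 0.649 -1;0 0 0 1.434 -1.356 0.649 -1;0 0 0 1.436 -1.360 0.649 -1;0 0 0 1.438 -1.365 0.649 -1;0 0 0 1.440 -1.369 0.649 -1;0 0 0 1.442 -1.373 0.649 -1;0 0 0 1.445 -1.377 0.649 -1;0 0 0 1.447 -1.381 0.649 -1;0 0 0 1.450 -1.385 0.649 -1;0 0 0 1.452 -1.389 0.649 -1
top 28 304.7 190.3 handle [ 0.5349 -0.1125  0.106 ] ang -176.2
scene 50 241.0 151.8 handle [ 0.5348 -0.1084  0.106 ] ang 179.4
```

View pics/cmp.png

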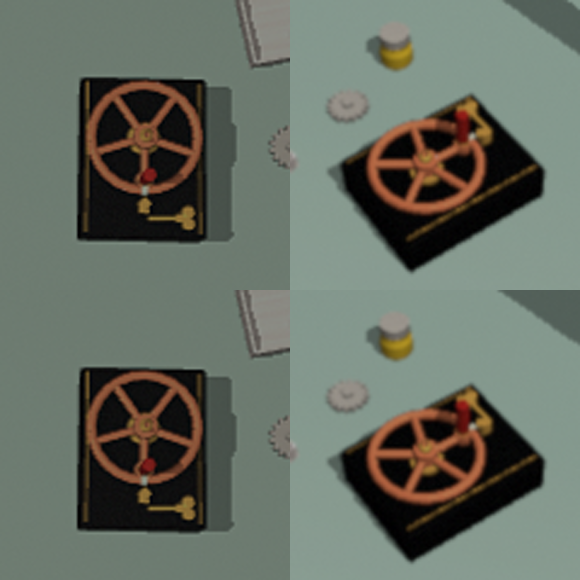

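The before and after views match. The handle is within 0.5 px of its start in both views, at top (304.7,190.3) and scene (241.0,151.8). The white mark is back at the pointer, and the key, gear and jar haven't moved.

```bash
python3 -c "
from plant import ctrl; print(ctrl.sign_off())"
```

```text
the job is handed in; nothing more can be done
None
```

The job is handed in: the hand wheel was pushed one full turn clockwise, the last pictures put its handle within about 1–2° of where it began, and the arm is clear; the key, gear and jar looked unmoved, the wing was not re-checked, and no verdict came back.

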